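# Clip down the lid of a controller enclosure

### The job

The lid is already lying on the grey controller enclosure: swing its four orange clips over and press each one down until it snaps fully home, working in opposite-corner order (one clip, then the one diagonally opposite, then the remaining two). Press gently, never with more than 25 N on the enclosure or its clips, leave everything else on the bench where it is, and take the gripper away at the end.

Things in the scene. Friction and masses are not known exactly. Their poses are not given: they have to be found in the camera images.
- case: Grey enclosure, 130 (x) x 200 (y) x 64 mm, fixed on a steel foot plate of 150 x 220 x 6 mm; 72 mm high with its lid. Origin: centre of its underside, at bench level, z up. Each long side (facing its +x and -x) carries two orange clips on fixed steel brackets. Case, brackets and clips break if the gripper or arm presses on them with more than 25 N.
- clip_1 (a joint): Orange clip at the case's (+x, +y) corner, diagonally opposite clip_3. Flat bar 44 mm long from its hinge, 24 wide, 5 thick. Value (rad): 0 = raised 83 degrees from level (starts within 0.1 of that), growing as it swings in over the lid's rim; 1.45 = snapped home, level on a hard stop, top 2.5 mm above the hinge axis. Counts as snapped above 1.41. How it resists: see hinge_1.
- hinge_1 (a point): Nominal middle of clip_1's hinge axis, true to within 5 mm in height as for hinge_2 (72 mm from the case's centre in x, 62 in y, 81 above the bench; axis along the case's y). A spring resists closing, most at value 1.0 (10 N at 28 mm from the hinge), then less, until past 1.37 (2 to 3 mm above the stop) it snaps to 1.45 and stays; it may hang near 1.37. Let go earlier, it springs back to near 0.
- clip_2 (a joint): Orange clip at the case's (+x, -y) corner, diagonally opposite clip_4. Same bar and joint values as clip_1. Push on the outer face of the bar, 13 to 40 mm from the hinge; pressing down on its very tip while it stands steep jams it.
- hinge_2 (a point): Nominal middle of clip_2's hinge axis (72 mm from the case's centre in x, 62 in y, 81 above the bench; axis along the case's y). The brackets are screwed on through slots: the real hinge sits up to 5 mm higher or lower than this point, each differently and unmeasured, so the height at which a clip bottoms must be felt.
- clip_3 (a joint): Orange clip at the case's (-x, -y) corner, diagonally opposite clip_1. Same bar and joint values as clip_1. Push on the outer face of the bar, 13 to 40 mm from the hinge; pressing down on its very tip while it stands steep jams it.
- hinge_3 (a point): Nominal middle of clip_3's hinge axis (72 mm from the case's centre in x, 62 in y, 81 above the bench; axis along the case's y). The brackets are screwed on through slots: the real hinge sits up to 5 mm higher or lower than this point, each differently and unmeasured, so the height at which a clip bottoms must be felt.
- clip_4 (a joint): Orange clip at the case's (-x, +y) corner, diagonally opposite clip_2. Same bar and joint values as clip_1. Push on the outer face of the bar, 13 to 40 mm from the hinge; pressing down on its very tip while it stands steep jams it.
- hinge_4 (a point): Nominal middle of clip_4's hinge axis (72 mm from the case's centre in x, 62 in y, 81 above the bench; axis along the case's y). The brackets are screwed on through slots: the real hinge sits up to 5 mm higher or lower than this point, each differently and unmeasured, so the height at which a clip bottoms must be felt.
- module_1: Black electronics module, upright box 75 x 30 x 100 mm high. Bystander: leave it. Origin: centre of its underside.
- module_2: Black electronics module, as module_1. Bystander: leave it. Origin: centre of its underside.
- module_3: Black electronics module, as module_1. Bystander: leave it. Origin: centre of its underside.
- screw_tray: Aluminium screw tray, 70 x 50 x 18 mm, beside the case's +y end. Bystander: leave it. Origin: centre of its underside.
- cover_plate: Aluminium cover plate, 90 x 60 x 4 mm with an upturned edge 24 mm high, beside the case's -y end. Bystander: leave it. Origin: centre of its underside.
- driver: Grey electric screwdriver lying on the bench, 220 mm long, 38 mm thick. Bystander: leave it. Origin: centre of its underside side, 100 mm from its rear end; bit along +x.
- tape: Yellow tape roll lying flat, 90 mm across, 24 mm high. Bystander: leave it. Origin: centre of its underside.

How it is judged:
By the outcome, as a careful person would: the job done as asked, in the order asked, and still so for the second after the job is handed in, with the robot touching nothing.
It also fails if it takes over 67 s, if anything falls off the work surface, if the arm or the gripper's body presses on something with over 40 N, if the wrist force passes 120 N, or if a joint passes its speed limit or range.

### The arm

A 6-joint arm with a two-finger parallel gripper is mounted at the origin on the work surface. World frame = base frame: x ahead of the robot, y to its left, z up, the work surface at z = 0. Lengths are in m, angles in degrees, forces in N, time in s.
With the tool pointing down it reaches from about 0.35 to 0.875 m from the base axis. Payload 4.2 kg.
Tool frame: the origin (TCP) lies at the very end of the fingers, on their centre line; the grasp point (between the pads) lies 19 mm behind it; z points along the fingers, y is the direction in which the jaws open and shut (so a half turn about z gives the same grasp; the last joint's range is limited). The gripper opens to 87 mm and grips with 3 to 60 N. Pads are 19 mm wide; open, the fingers measure 117 mm over their backs; the gripper's body (75 mm by 190 mm) begins 51 mm behind the grasp point.
Start: joints at [-61.043, 22.042, 0.453, 0, -68.411, -14.817], TCP at [0.153, -0.606, 0.223] pointing down, gripper open.
Joint ranges: [-179.83, 179.83], [-69.29, 118.12], [-61.27, 80.66], [-181.25, 117.63], [-171.15, -9.14], [-177.46, 177.46]. Speed limits (degrees/s): [159.86, 159.86, 180, 180, 180, 180].

### API

Orientations are given as a 3x3 rotation matrix whose columns are the frame's x, y, z axes.
In Python, from station import r, imaging gives the robot as it stands. The module is installed in compiled form; this text tells all that it offers.
- The arm moves only by the tool move_arm, never from a script. Its argument "motion" is one flat list of numbers, 7 for each row, row after row: the shift along the tool's x, y, z in units of 40 mm (1.0 is 40 mm), then the turn, a rotation vector about the tool's x, y, z in units of 5 degrees (1.0 is 5 degrees), then the gripper's target within -1 to 1 (shut at 1, half-way at 0, fully open at -1). In form: [dx, dy, dz, wx, wy, wz, gripper, dx, dy, dz, wx, wy, wz, gripper, ...]. A call has 1 to 20 rows; each row is the pose to reach, as a shift and turn from the pose measured when the call began, along the tool's axes at that moment; what a row does not reach only later rows make up. A row lasts 1/12 s, in which the tool goes at most 41.7 mm and 7.16 degrees, less where a joint would pass 70% of its speed; a pose out of reach is approached as far as the arm can. A call with a gripper value outside its range is refused whole. The fingers move at their own pace and stop on an object; the grip force is fixed at half the most. Time passes only in rows, so rows that repeat a pose let the fingers close. It gives the time, the measured TCP pose, the force and the opening at its end, in the units of the state.
- r.sense(): the state, without advancing time (a new reading comes with each control period).
- imaging.capture(name): name is "side" or "top" or "wrist"; returns the picture (384x512x3 uint8, blue, green, red); there is no depth.
- imaging.camera_params(name): a dict with "intrinsics" (3x3 intrinsics, pixels), "k1" (the pictures are not rectified: a ray, as slopes to the right and down, at radius r is drawn at 1 + k1 r^2 times it, then the intrinsics apply), "world_from_camera" (4x4, takes a point from camera to world coordinates). Camera axes: x right, y down, z forward; pixel columns grow to the right and rows downward; lengths in m; the calibration is good to about 2 mm. A picture is of the moment at which its call begins: read the wrist's pose just before it. camera_params takes no time and is no camera call; for the wrist camera it gives the pose at the moment of the call.
- r.finish_job(): hands the job in, once; it reports no verdict.
The state is a dict: "time_s": time; "joints": joint angles; "joint_velocities": joint speeds; "effort": joint torques, N m; "tcp_pos": TCP position; "ee_rot": TCP orientation; "wrist_force": force on the tool from outside, world axes, zero at the start; "moment": the same for the moment, N m; "gripper_width": opening from 0.0 (shut) to 1.0 (fully open).
Only numpy, scipy, OpenCV 4.12 (cv2) and the standard library are available. Lean on these libraries where they do the work, as an engineer would, in place of code of your own. Each camera call takes 0.05 s, during which the arm holds its last target.

## Working session

There is one attempt and no reset: what is moved stays moved. The work goes in short steps, Python scripts to look and compute and a tool call to move; the robot and the scene stay as the last step left them, time stands still between calls to the robot, and variables do not carry over. Pictures are saved under pics/ and viewed, and the job is handed in when it is done.

Besides the shell and the picture viewer there is one more tool, called by a JSON object that holds its "name" and its "arguments". move_arm: Moves the arm, as the interface text tells. Its arguments: {"type":"object","properties":{"motion":{"type":"array","items":{"type":"number"}}},"required":["motion"]}

```bash
mkdir -p pics; python3 - <<'E'
from station import r, imaging
import cv2
s=r.sense()
for k,v in s.items(): print(k,v)
for n in ("top","side","wrist"):
    p=imaging.camera_params(n); print(n,p)
    cv2.imwrite(f"pics/{n}0.png",imaging.capture(n))
E
```

```text
time_s 0.0
joints [-6.10426744e+01  2.20942569e+01  3.78417819e-01 -2.82568475e-02
 -6.84105199e+01 -1.48164067e+01]
joint_velocities [ 0.04528625  0.03861731  0.0129408  -0.04120867 -0.02337602  0.02001917]
effort [-5.52002075e-04 -3.90672112e+01  1.87398559e+01  4.21966508e+00
  1.09457213e-02 -1.93088026e-04]
tcp_pos [ 0.15255662 -0.60547069  0.22141537]
ee_rot [[-9.69742186e-01 -2.44130392e-01 -6.66486331e-04]
 [-2.44131271e-01  9.69739807e-01  2.15164946e-03]
 [ 1.21035301e-04  2.24925540e-03 -9.99997463e-01]]
wrist_force [ 0.41280494  0.11093437 -0.31303084]
moment [ 0.04073344  0.02418979 -0.04232994]
gripper_width 1.0002618288565772
top {'intrinsics': array([[368.16360036,   0.        , 255.83277458],
       [  0.        , 368.16360036, 193.1502944 ],
       [  0.        ,   0.        ,   1.        ]]), 'k1': -0.05603202569684419, 'world_from_camera': array([[-0.00811847, -0.99857646,  0.05271754,  0.44060598],
       [-0.9999551 ,  0.00784941, -0.00530894, -0.01657478],
       [ 0.00488758, -0.05275828, -0.99859535,  1.17076662],
       [ 0.        ,  0.        ,  0.        
[... 258 characters left out ...]
243, -0.07234118,  0.0919496 ,  0.370441  ],
       [-0.11567745,  0.72480267, -0.67917583,  1.03322358],
       [-0.01751294, -0.68514804, -0.72819329,  1.19975313],
       [ 0.        ,  0.        ,  0.        ,  1.        ]])}
wrist {'intrinsics': array([[286.05595238,   0.        , 252.47440491],
       [  0.        , 286.05595238, 192.98886718],
       [  0.        ,   0.        ,   1.        ]]), 'k1': -0.06431257164334571, 'world_from_camera': array([[-0.24542894,  0.92989621,  0.27396657,  0.07763991],
       [ 0.96941249,  0.23483524,  0.07135716, -0.624546  ],
       [ 0.00201775,  0.28309972, -0.95908836,  0.38449965],
       [ 0.        ,  0.        ,  0.        ,  1.        ]])}
```

View pics/top0.png

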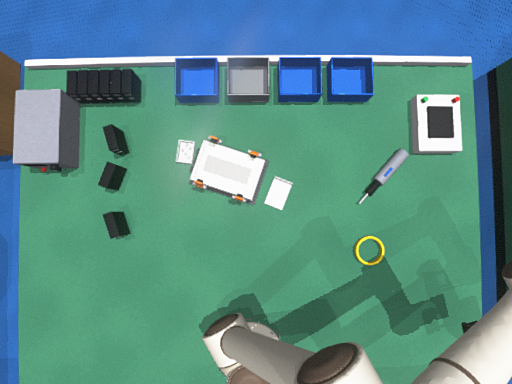

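View pics/side0.png

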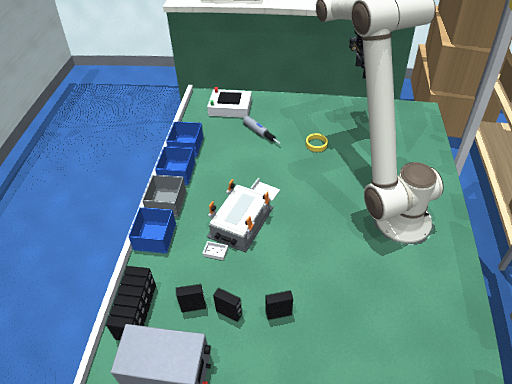

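The top view shows the case at about (228,170). The tray on its left at (186,152) marks the +y end and the cover plate at (280,193) marks the -y end. The four raised clips are at (214,139), (255,153), (240,198) and (200,184). Next I'll measure the lid and clips.

```bash
cat > h.py <<'E'
from station import r, imaging
import cv2, numpy as np
def ray(n,uv,P=None):
    P=P or imaging.camera_params(n); K=P['intrinsics']
    d=cv2.undistortPoints(np.array(uv,float).reshape(-1,1,2),K,np.array([P['k1'],0,0,0.]))[:,0]
    T=P['world_from_camera']
    return T[:3,3], np.c_[d,np.ones(len(d))]@T[:3,:3].T
def onz(n,uv,z,P=None):
    o,d=ray(n,uv,P); return o+d*((z-o[2])/d[:,2:])
def cross(na,a,nb,b):
    oa,da=ray(na,[a]);ob,db=ray(nb,[b]);da=da[0];db=db[0]
    t=np.linalg.lstsq(np.c_[da,-db],ob-oa,rcond=None)[0]
    p,q=oa+da*t[0],ob+db*t[1]; return (p+q)/2,np.linalg.norm(p-q)
def orange(im,amin=4):
    h=cv2.cvtColor(im,cv2.COLOR_BGR2HSV)
    m=cv2.inRange(h,(4,120,90),(18,255,255))
    n,l,st,c=cv2.connectedComponentsWithStats(m)
    return [(c[i],st[i]) for i in range(1,n) if st[i][4]>=amin]
E
python3 - <<'E'
from h import *
t=cv2.imread('pics/top0.png');s=cv2.imread('pics/side0.png')
for n,im in(('top',t),('side',s)):
    for c,st in orange(im): print(n,c.round(1),st)
cr=t[125:215,170:300]; cv2.imwrite('pics/tc.png',cv2.resize(cr,None,fx=6,fy=6,interpolation=cv2.INTER_CUBIC))
cr=s[165:270,190:300]; cv2.imwrite('pics/sc.png',cv2.resize(cr,None,fx=5.5,fy=5.5,interpolation=cv2.INTER_CUBIC))
E
```

```text
top [ 6.6 57.1] [ 3 55  8  5  9]
top [18.6 65.4] [18 64  2  4  5]
top [ 12.  101.6] [ 10 100   4   4   7]
top [  2.7 110. ] [  0 105   6  12  23]
top [  7.9 111.4] [  6 110   5   4   8]
top [  4.1 119.2] [  3 118   4   3   8]
top [  3. 122.] [  1 121   5   3   5]
top [  8. 121.] [  7 120   3   3   4]
top [ 11.7 121.8] [ 11 120   2   4   6]
top [  1.4 125.6] [  0 124   3   4   5]
top [ 11.2 129.1] [  9 125   4   8  15]
top [  5.5 126.8] [  4 126   4   2   4]
top [  0.5 130.5] [  0 129   2   4   4]
top [  1.2 134. ] [  0 133   3   3   4]
top [214.2 137.8] [210 136   9   5  18]
top [253.8 152.9] [250 151   8   5  28]
top [ 43.5 171. ] [ 42 171   4   1   4]
top [198.5 183.6] [194 181   9   7  39]
top [238.2 197.9] [235 196   8   5  28]
side [508.4  49. ] [508  47   2   5   5]
side [413.1  89. ] [412  81   3  17  17]
side [417.6  99.9] [415  99   7   2   8]
side [431.5 101. ] [429 101   6   1   6]
side [229.9 184.5] [228 179   5  12  25]
side [266.1 197.9] [264 192   5  12  37]
side [211.  206.4] [209 201   5  13  30]
side [249.3 223.1] [246 216   8  14  59]
```

View pics/tc.png

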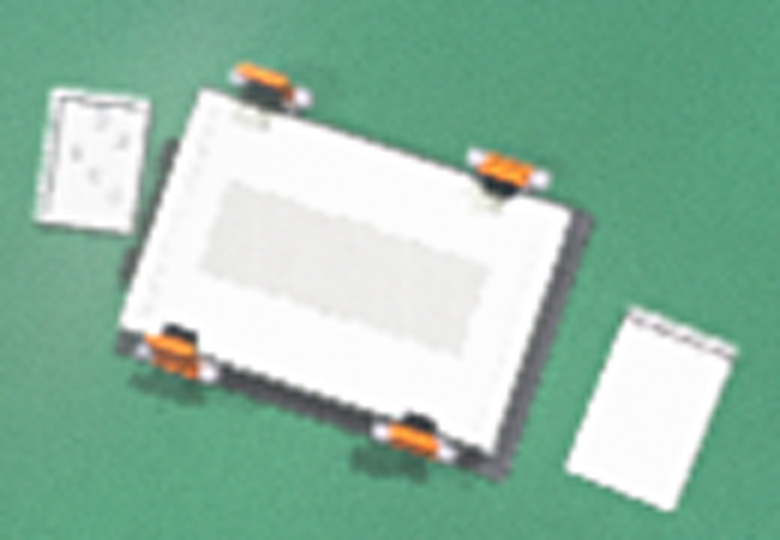

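View pics/sc.png

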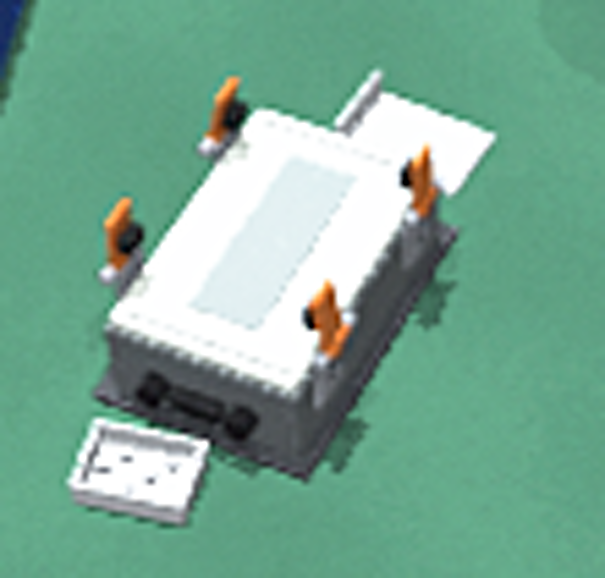

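The lid's corners in the crop are at about (203,90), (580,210), (492,455) and (120,335), and all four clips stand up, each with a dark pad on its inner face. I'll get the case pose from the lid corners and check it against the triangulated clips.

```bash
python3 - <<'E'
from h import *
im=cv2.imread('pics/top0.png')
c=np.array([(203,90),(580,210),(492,455),(120,335)])/6+[170,125]-0.4
# refine: white mask min-area rect
g=cv2.cvtColor(im,cv2.COLOR_BGR2HSV)
m=cv2.inRange(g,(0,0,190),(180,45,255)); m=cv2.morphologyEx(m,cv2.MORPH_OPEN,np.ones((9,9)))
n,l,st,ce=cv2.connectedComponentsWithStats(m); i=l[170,225]
if i: 
    ct=max(cv2.findContours((l==i).astype('uint8'),0,1)[0],key=cv2.contourArea); R=cv2.minAreaRect(ct); print(R,cv2.boxPoints(R))
p=onz('top',c,0.072); print(p.round(4)); print('sides',[np.linalg.norm(p[k]-p[(k+1)%4]).round(4) for k in range(4)])
ctr=p.mean(0); ey=(p[0]-p[1]+p[3]-p[2])[:2]; yaw=np.degrees(np.arctan2(ey[1],ey[0]))-90; print(ctr,yaw)
prs={1:((214.2,137.8),(211,206.4)),2:((253.8,152.9),(229.9,184.5)),3:((238.2,197.9),(266.1,197.9)),4:((198.5,183.6),(249.3,223.1))}
# pairs
P={}
for k,(a,b) in prs.items():
    q,e=cross('top',a,'side',b); P[k]=q; print(k,q.round(4),round(e,4))
m=np.mean(list(P.values()),0); d=P[1]+P[4]-P[2]-P[3]; dx=P[1]+P[2]-P[3]-P[4]
print(m,np.degrees(np.arctan2(d[1],d[0]))-90,np.degrees(np.arctan2(dx[1],dx[0])),np.linalg.norm(d[:2])/2,np.linalg.norm(dx[:2])/2)
E
```

```text
((227.10000610351562, 169.20001220703125), (65.45914459228516, 42.058292388916016), 18.434947967529297) [[189.40001 178.8    ]
 [202.7     138.90001]
 [264.8     159.60002]
 [251.50002 199.50002]]
[[ 0.6616  0.1343  0.072 ]
 [ 0.5993 -0.0546  0.072 ]
 [ 0.4769 -0.0096  0.072 ]
 [ 0.5383  0.1758  0.072 ]]
sides [np.float64(0.1989), np.float64(0.1304), np.float64(0.1953), np.float64(0.1301)]
[0.5690558  0.06148251 0.072     ] -18.287078530172053
1 [0.66   0.0979 0.1092] 0.0016
2 [ 0.6162 -0.0172  0.0995] 0.0015
3 [0.4847 0.0294 0.0956] 0.0016
4 [0.527  0.1453 0.0971] 0.0007
[0.57193935 0.06383778 0.10035273] -20.43828452200397 -19.56954597824147 0.12325455001379819 0.1403676557376344
```

The two estimates differ by about 3 mm and 2°, so I'll take a closer look with the wrist camera, moving over the case with the gripper shut.

{"name": "move_arm", "arguments": {"motion": [-0.4,0.4,0,0.0,0,0.2,1,-1,1,0,0,0,0.6,1,-14.2,13.65,0,0,0,6.6,1,-14.2,13.65,0,0,0,6.6,1,-14.2,13.65,0,0,0,6.6,1,-14.2,13.65,0,0,0,6.6,1,-14.2,13.65,0,0,0,6.6,1,-14.2,13.65,0,0,0,6.6,1,-14.2,13.65,0,0,0,6.6,1,-14.2,13.65,0,0,0,6.6,1,-14.2,13.65,0,0,0,6.6,1,-14.2,13.65,0,0,0,6.6,1,-14.2,13.65,0,0,0,6.6,1,-14.2,13.65,0,0,0,6.6,1,-14.2,13.65,0,0,0,6.6,1,-14.2,13.65,0,0,0,6.6,1,-14.2,13.65,0,0,0,6.6,1,-14.2,13.65,0,0,0,6.6,1,-14.2,13.65,0,0,0,6.6,1,-14.2,13.65,0,0,0,6.6,1]}}

```text
time_s: 1.82
tcp_pos: [0.5708, 0.0648, 0.2223]
ee_rot: [[-0.947, 0.323, -0.001], [0.323, 0.947, 0.002], [0.001, 0.001, -1.0]]
wrist_force: [1.1, -0.6, 0.6]
gripper_width: 0.009
```

```bash
python3 - <<'E'
from h import *
s=r.sense(); print(s['tcp_pos'],s['joints'],s['joint_velocities'].round(2),s['wrist_force'])
P=imaging.camera_params('wrist'); im=imaging.capture('wrist'); cv2.imwrite('pics/w1.png',im)
import pickle; pickle.dump(P,open('w1.pkl','wb'))
cv2.imwrite('pics/w1x.png',cv2.resize(im,None,fx=1.55,fy=1.55,interpolation=cv2.INTER_CUBIC))
for c,st in orange(im,30): print(c.round(1),st)
print(P['world_from_camera'])
E
```

```text
[0.57075937 0.0648339  0.22233817] [ 2.25784577e+01  1.71537225e+01 -6.80730852e+00 -1.06868812e-01
 -6.60450658e+01 -1.31349536e+02] [ 28.53  26.97  38.05   0.38 -11.08 -28.5 ] [ 1.10380922 -0.56546124  0.6394469 ]
[188.3 117.1] [172 113  33   9 234]
[317.3 120.6] [302 113  33  16 408]
[[ 0.32131972  0.90841971  0.26744581  0.49766046]
 [ 0.94696928 -0.30873901 -0.08904719  0.08983366]
 [ 0.00167873  0.28187559 -0.9594495   0.3853337 ]
 [ 0.          0.          0.          1.        ]]
```

View pics/w1x.png

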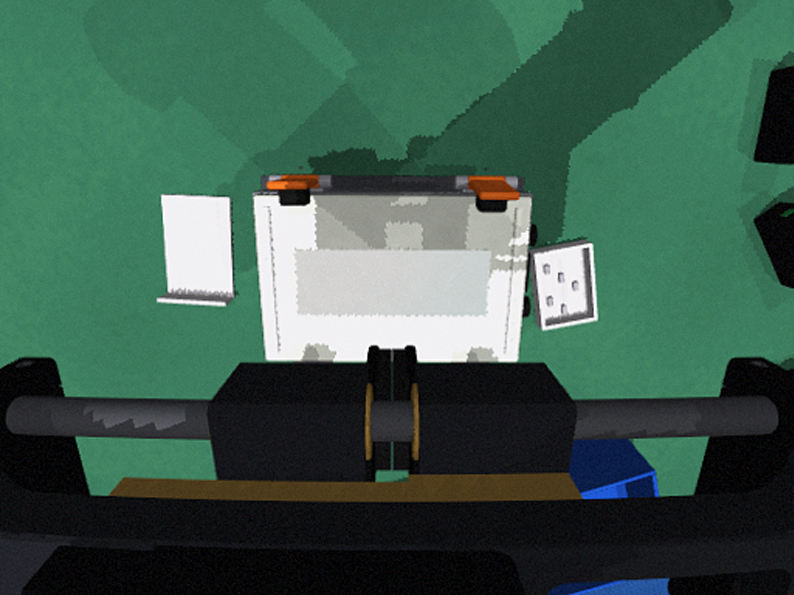

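The wrist view shows the lid with its near edge at about row 194 and far edge at row 361 (scaled ×1.55). Clip 3 is at (293,182) and clip 4 at (492,187).

```bash
python3 - <<'E'
from h import *
import pickle; P=pickle.load(open('w1.pkl','rb'))
im=cv2.imread('pics/w1.png')
cv2.imwrite('pics/w1c.png',cv2.resize(im[105:240,155:350],None,fx=4,fy=4,interpolation=cv2.INTER_CUBIC))
c=np.array([(267,361),(519,361),(531,194),(254,194)])/1.55
p=onz('wrist',c,.072,P); print(p.round(4),[np.linalg.norm(p[k]-p[(k+1)%4]).round(4) for k in range(4)],p.mean(0))
s=r.sense();print(s['tcp_pos'],s['joint_velocities'].round(1))
E
```

```text
[[ 0.6013 -0.0462  0.072 ]
 [ 0.664   0.1383  0.072 ]
 [ 0.5441  0.1772  0.072 ]
 [ 0.4822 -0.0051  0.072 ]] [np.float64(0.1949), np.float64(0.1261), np.float64(0.1926), np.float64(0.126)] [0.57290352 0.06603126 0.072     ]
[0.57474142 0.06935856 0.22163868] [-3.  -2.3 -4.7 -0.   0.2  5.4]
```

View pics/w1c.png

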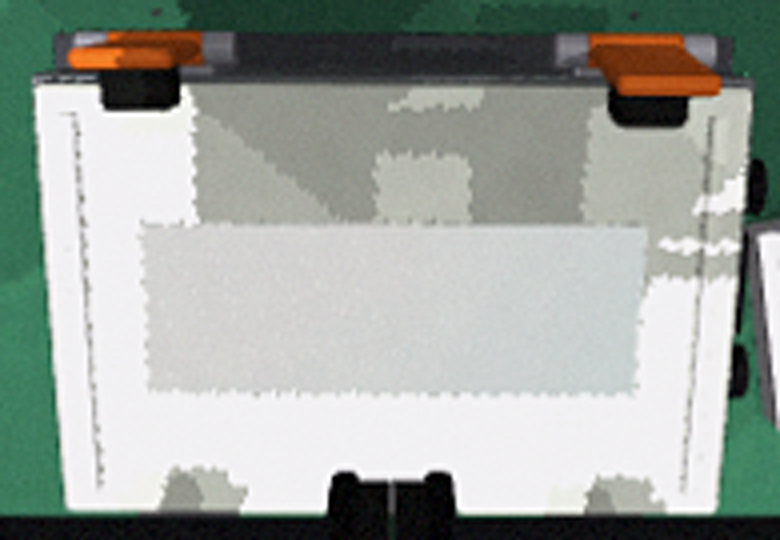

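The gripper hides the lid's far edge, so I'll shift 50 mm to see all four clips, and let it settle.

{"name": "move_arm", "arguments": {"motion": [-0.6,0,0,0,0,0,1,-1.25,0,-0.2,0,0,0,1,-1.25,0,-0.2,0,0,0,1,-1.25,0,-0.2,0,0,0,1,-1.25,0,-0.2,0,0,0,1,-1.25,0,-0.2,0,0,0,1]}}

```text
time_s: 2.37
tcp_pos: [0.6212, 0.0532, 0.2295]
ee_rot: [[-0.948, 0.319, 0.002], [0.319, 0.948, 0.003], [-0.001, 0.003, -1.0]]
wrist_force: [-0.0, -0.5, 0.1]
gripper_width: 0.006
```

```bash
python3 - <<'E'
from h import *
import pickle
s=r.sense(); print(s['time_s'],s['tcp_pos'],s['ee_rot'],s['joint_velocities'].round(2),s['wrist_force'])
P=imaging.camera_params('wrist'); im=imaging.capture('wrist'); cv2.imwrite('pics/w2.png',im)
pickle.dump(P,open('w2.pkl','wb'))
cv2.imwrite('pics/w2c.png',cv2.resize(im[45:245,140:370],None,fx=3,fy=3,interpolation=cv2.INTER_CUBIC))
E
```

```text
2.3667 [0.6211604  0.05324539 0.22948234] [[-9.47672894e-01  3.19238193e-01  1.74993718e-03]
 [ 3.19241993e-01  9.47669391e-01  2.69721758e-03]
 [-7.97307034e-04  3.11473342e-03 -9.99994831e-01]] [ 0.31 -0.51  0.07  0.1   0.11  0.07] [-0.03964177 -0.46424453  0.07359733]
```

View pics/w2c.png

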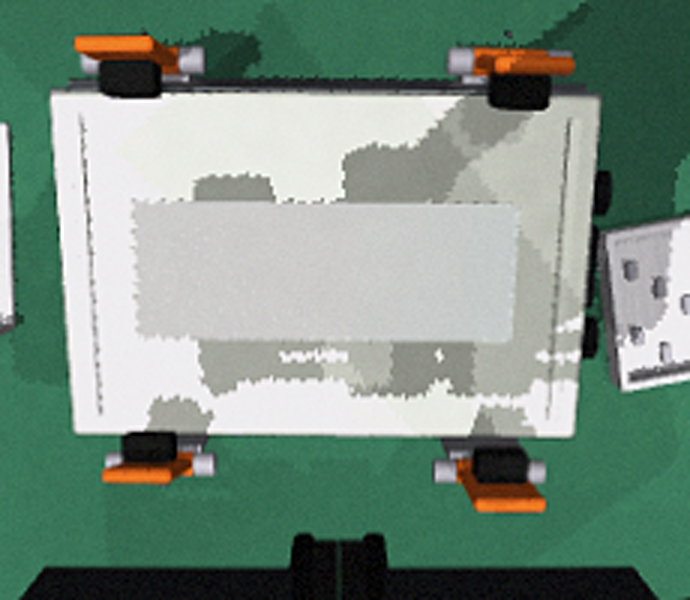

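All four clips and the lid are clear: lid corners at crop (52,95), (600,97), (575,436) and (76,434), with silver hinge barrels at rows of about 60 (clips 3 and 4) and 465–471 (clips 2 and 1).

```bash
python3 - <<'E'
from h import *
import pickle; P=pickle.load(open('w2.pkl','rb'))
f=lambda a:np.array(a)/3+[140,45]-0.33
p=onz('wrist',f([(76,434),(575,436),(600,97),(52,95)]),.072,P)
print(p.round(4),[np.linalg.norm(p[k]-p[(k+1)%4]).round(4) for k in range(4)])
d=p[1]-p[0]+p[2]-p[3]; ctr=p.mean(0); yaw=np.arctan2(d[1],d[0])-np.pi/2
dx=p[0]-p[3]+p[1]-p[2]
print('ctr',ctr,np.degrees(yaw),np.degrees(np.arctan2(dx[1],dx[0])))
b=onz('wrist',f([(537,471),(445,471),(204,464),(193,60),(460,60),(564,60)]),.081,P)
R=np.array([[np.cos(yaw),-np.sin(yaw)],[np.sin(yaw),np.cos(yaw)]])
print('barrels in case frame mm',((b-ctr)[:,:2]@R*1000).round(1))
E
```

```text
[[ 0.601  -0.0468  0.072 ]
 [ 0.6638  0.1374  0.072 ]
 [ 0.5457  0.1771  0.072 ]
 [ 0.4835 -0.0061  0.072 ]] [np.float64(0.1946), np.float64(0.1246), np.float64(0.1935), np.float64(0.1243)]
ctr [0.57349551 0.0654159  0.072     ] -18.801361509387817 -18.838241843538807
barrels in case frame mm [[ 73.7  81.1]
 [ 73.8  45.7]
 [ 71.3 -46.3]
 [-72.1 -44.9]
 [-72.5  45.4]
 [-73.1  80.9]]
```

The case centre is (0.5735, 0.0654) with a yaw of -18.8°, and the hinge barrels land at ±72/±45–81 mm as expected. The tool is already aligned with the case (tool x = -case x, tool y = case y). I'll start with clip 1, coming down outside it.

{"name": "move_arm", "arguments": {"motion": [-0.3,0.35,0.1,0,0,0,1,-0.7,0.8,0.3,0,0,0,1,-1.1,1.2,0.7,0,0,0,1,-1.27,1.45,1.3,0,0,0,1,-1.27,1.45,2.0,0,0,0,1,-1.27,1.45,2.5,0,0,0,1,-1.27,1.45,2.8,0,0,0,1,-1.27,1.45,2.89,0,0,0,1,-1.27,1.45,2.89,0,0,0,1,-1.27,1.45,2.89,0,0,0,1,-1.27,1.45,2.89,0,0,0,1]}}

```text
time_s: 3.33
tcp_pos: [0.6891, 0.0926, 0.1166]
ee_rot: [[-0.948, 0.319, 0.006], [0.319, 0.948, 0.004], [-0.004, 0.005, -1.0]]
wrist_force: [0.1, 0.1, -0.1]
gripper_width: 0.004
```

```bash
cat > st.py <<'E'
from h import *
C=np.array([.5735,.0654]);y=np.radians(-18.8)
ex=np.array([np.cos(y),np.sin(y)]);ey=np.array([-np.sin(y),np.cos(y)])
def st():
    s=r.sense();d=s['tcp_pos'][:2]-C
    R=s['ee_rot']
    print('t',s['time_s'],'case mm x,y,z',np.round([d@ex*1e3,d@ey*1e3,s['tcp_pos'][2]*1e3],1),'F case',np.round([s['wrist_force'][:2]@ex,s['wrist_force'][:2]@ey,s['wrist_force'][2]],1),'tilt',R[:,2].round(3),'v',np.abs(s['joint_velocities']).max().round(1))
if __name__=='__main__': st()
E
python3 st.py; python3 -c "
from h import *
im=imaging.capture('wrist');cv2.imwrite('pics/w3.png',im)
s=imaging.capture('side');cv2.imwrite('pics/s3.png',cv2.resize(s[120:260,150:330],None,fx=4,fy=4,interpolation=cv2.INTER_CUBIC))"
```

```text
t 3.3333 case mm x,y,z [100.7  63.  116.6] F case [ 0.1  0.1 -0.1] tilt [ 0.006  0.004 -1.   ] v 0.2
```

View pics/w3.png

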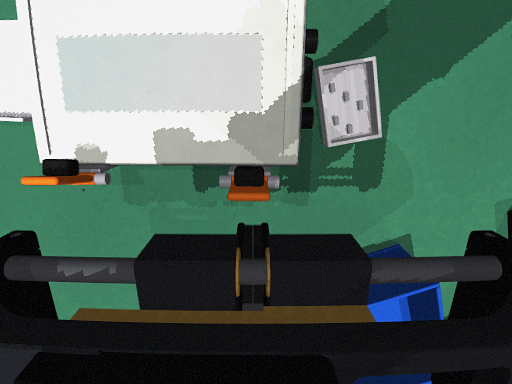

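View pics/s3.png

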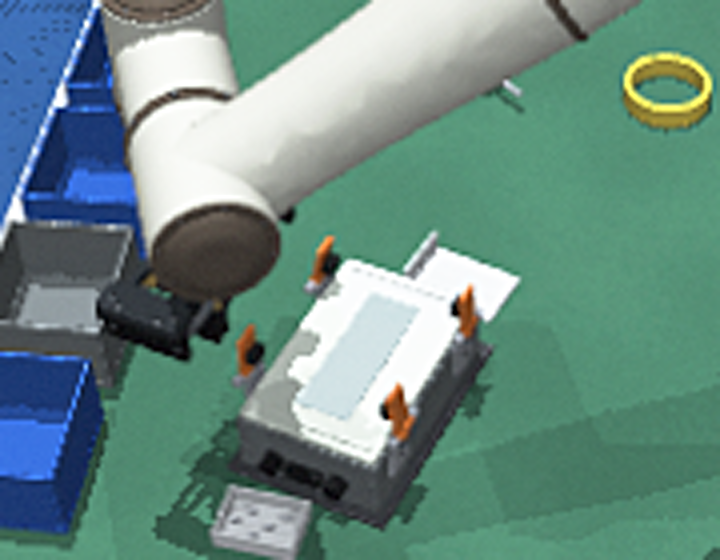

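The fingers (253,270) are in line with clip 1 (249,190). Sweeping clip 1 inward slowly, the first part of the arc.

{"name": "move_arm", "arguments": {"motion": [0.13,0,0.01,0,0,0,1,0.26,0,0.03,0,0,0,1,0.36,0,0.04,0,0,0,1,0.44,0,0.05,0,0,0,1,0.52,0,0.06,0,0,0,1,0.58,0,0.07,0,0,0,1,0.64,0,0.08,0,0,0,1,0.7,0,0.09,0,0,0,1,0.77,0,0.12,0,0,0,1,0.84,0,0.145,0,0,0,1,0.9,0,0.18,0,0,0,1,0.96,0,0.22,0,0,0,1,0.96,0,0.22,0,0,0,1]}}

```text
time_s: 4.52
tcp_pos: [0.6539, 0.1047, 0.1079]
ee_rot: [[-0.948, 0.319, 0.009], [0.319, 0.948, 0.004], [-0.007, 0.006, -1.0]]
wrist_force: [6.0, -2.9, 0.9]
gripper_width: 0.002
```

```bash
python3 st.py; python3 -c "
from h import *
im=imaging.capture('wrist');cv2.imwrite('pics/w4.png',im)"
```

```text
t 4.5167 case mm x,y,z [ 63.4  63.1 107.9] F case [ 6.6 -0.8  0.9] tilt [ 0.009  0.004 -1.   ] v 0.6
```

View pics/w4.png

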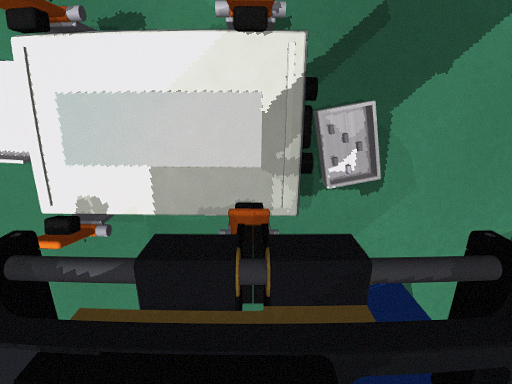

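Clip 1 is turning with 6.6 N. Continuing to just above the highest possible bottoming height.

{"name": "move_arm", "arguments": {"motion": [0.05,0,0.03,0,0,0,1,0.1,0,0.06,0,0,0,1,0.14,0,0.095,0,0,0,1,0.185,0,0.15,0,0,0,1,0.23,0,0.205,0,0,0,1,0.25,0,0.24,0,0,0,1,0.27,0,0.28,0,0,0,1,0.29,0,0.31,0,0,0,1,0.3,0,0.34,0,0,0,1,0.31,0,0.36,0,0,0,1,0.32,0,0.38,0,0,0,1,0.33,0,0.4,0,0,0,1,0.33,0,0.4,0,0,0,1]}}

```text
time_s: 5.65
tcp_pos: [0.6436, 0.1089, 0.0936]
ee_rot: [[-0.948, 0.318, 0.014], [0.318, 0.948, 0.004], [-0.012, 0.008, -1.0]]
wrist_force: [4.8, -1.6, 3.7]
gripper_width: 0.007
```

```bash
python3 st.py
```

```text
t 5.65 case mm x,y,z [52.3 63.8 93.6] F case [5.1 0.  3.7] tilt [ 0.014  0.004 -1.   ] v 0.6
```

{"name": "move_arm", "arguments": {"motion": [0.03,0,0.03,0,0.05,0,1,0.05,0,0.06,0,0.1,0,1,0.06,0,0.09,0,0.15,0,1,0.07,0,0.12,0,0.15,0,1,0.07,0,0.12,0,0.15,0,1]}}

```text
time_s: 6.07
tcp_pos: [0.6396, 0.11, 0.088]
ee_rot: [[-0.948, 0.318, -0.002], [0.318, 0.948, 0.008], [0.004, 0.007, -1.0]]
wrist_force: [-1.5, 0.6, 4.5]
gripper_width: 0.003
```

```bash
python3 st.py
```

```text
t 6.0667 case mm x,y,z [48.2 63.5 88. ] F case [-1.6  0.1  4.5] tilt [-0.002  0.008 -1.   ] v 0.2
```

{"name": "move_arm", "arguments": {"motion": [0,0,0.015,0,0,0,1,0,0,0.03,0,0,0,1,0,0,0.03,0,0,0,1]}}

```text
time_s: 6.32
tcp_pos: [0.6395, 0.11, 0.0879]
ee_rot: [[-0.948, 0.318, -0.001], [0.318, 0.948, 0.008], [0.004, 0.007, -1.0]]
wrist_force: [0.8, -1.6, 8.8]
gripper_width: 0.007
```

```bash
python3 st.py
```

```text
t 6.3167 case mm x,y,z [48.1 63.5 87.9] F case [ 1.2 -1.3  8.8] tilt [-0.001  0.008 -1.   ] v 0.2
```

Force rose by 4 N with almost no motion, so this looks like the stop at z≈88 mm. One more small press to confirm, then a look.

{"name": "move_arm", "arguments": {"motion": [0,0,0.015,0,0,0,1,0,0,0.03,0,0,0,1,0,0,0.03,0,0,0,1]}}

```text
time_s: 6.57
tcp_pos: [0.6395, 0.11, 0.0879]
ee_rot: [[-0.948, 0.317, -0.001], [0.317, 0.948, 0.007], [0.003, 0.006, -1.0]]
wrist_force: [-0.7, -1.3, 9.0]
gripper_width: 0.007
```

```bash
python3 st.py; python3 -c "
from h import *
im=imaging.capture('wrist');cv2.imwrite('pics/w5.png',cv2.resize(im[100:260,150:350],None,fx=3,fy=3,interpolation=cv2.INTER_CUBIC))
s=imaging.capture('side');cv2.imwrite('pics/s5.png',cv2.resize(s[150:260,180:300],None,fx=5,fy=5,interpolation=cv2.INTER_CUBIC))"
```

```text
t 6.5667 case mm x,y,z [48.1 63.5 87.9] F case [-0.2 -1.4  9. ] tilt [-0.001  0.007 -1.   ] v 0.1
```

View pics/w5.png

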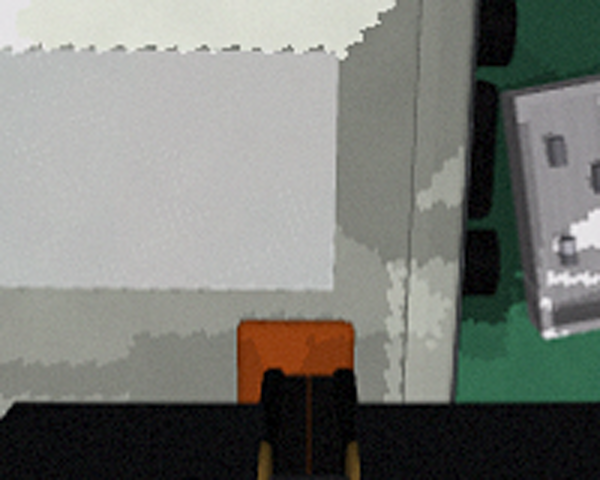

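View pics/s5.png

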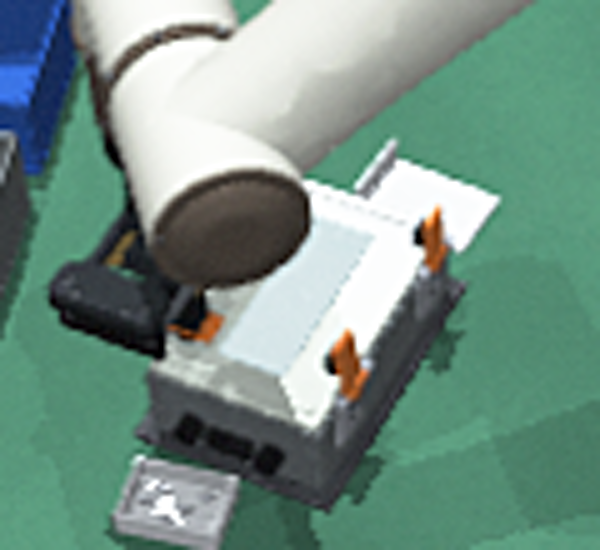

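The clip lies flat under the fingers (orange tip at (295,350) in the crop). I'll press to about 14 N to tell a hang from the stop, then lift.

{"name": "move_arm", "arguments": {"motion": [0,0,0.02,0,0,0,1,0,0,0.035,0,0,0,1,0,0,0.05,0,0,0,1,0,0,0.05,0,0,0,1]}}

```text
time_s: 7.0
tcp_pos: [0.6396, 0.11, 0.0878]
ee_rot: [[-0.949, 0.316, -0.0], [0.316, 0.949, 0.006], [0.002, 0.006, -1.0]]
wrist_force: [-1.8, -1.1, 12.5]
gripper_width: 0.006
```

```bash
python3 st.py
```

```text
t 7.0 case mm x,y,z [48.2 63.5 87.8] F case [-1.4 -1.6 12.5] tilt [-0.     0.006 -1.   ] v 0.2
```

Solid stop at 87.8 mm with 12.5 N, so clip 1 is home. Now lifting and crossing to clip 3, diagonally opposite.

{"name": "move_arm", "arguments": {"motion": [0,0,-0.3,0,0,0,1,0,0,-1.0,0,0,0,1,0.1,-0.1,-1.7,0,0,0,1,0.5,-0.4,-1.9,0,0,0,1,1.1,-0.9,-1.9,0,0,0,1,1.7,-1.4,-1.9,0,0,0,1,2.3,-1.9,-1.9,0,0,0,1,2.9,-2.4,-1.9,0,0,0,1,3.4,-2.8,-1.9,0,0,0,1,3.76,-3.14,-1.8,0,0,0,1,3.76,-3.14,-1.5,0,0,0,1,3.76,-3.14,-1.1,0,0,0,1,3.76,-3.14,-0.8,0,0,0,1,3.76,-3.14,-0.68,0,0,0,1,3.76,-3.14,-0.68,0,0,0,1,3.76,-3.14,-0.68,0,0,0,1]}}

```text
time_s: 8.33
tcp_pos: [0.4566, 0.0382, 0.1142]
ee_rot: [[-0.949, 0.316, -0.003], [0.316, 0.949, 0.006], [0.004, 0.005, -1.0]]
wrist_force: [0.2, 0.5, 0.2]
gripper_width: 0.002
```

```bash
python3 st.py; python3 -c "
from h import *
im=imaging.capture('wrist');cv2.imwrite('pics/w6.png',im)
s=imaging.capture('side');cv2.imwrite('pics/s6.png',cv2.resize(s[150:260,180:300],None,fx=5,fy=5,interpolation=cv2.INTER_CUBIC))
s=imaging.capture('top');cv2.imwrite('pics/t6.png',cv2.resize(s[115:225,170:300],None,fx=5,fy=5,interpolation=cv2.INTER_CUBIC))"
```

```text
t 8.3333 case mm x,y,z [-101.9  -63.4  114.2] F case [0.1 0.5 0.2] tilt [-0.003  0.006 -1.   ] v 1.1
```

View pics/s6.png

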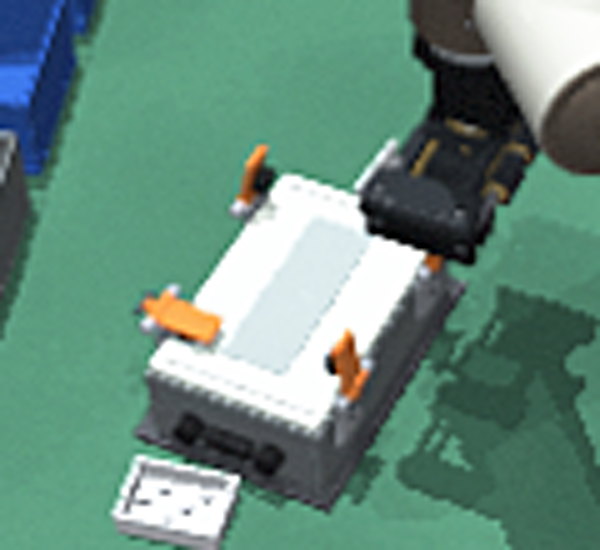

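View pics/t6.png

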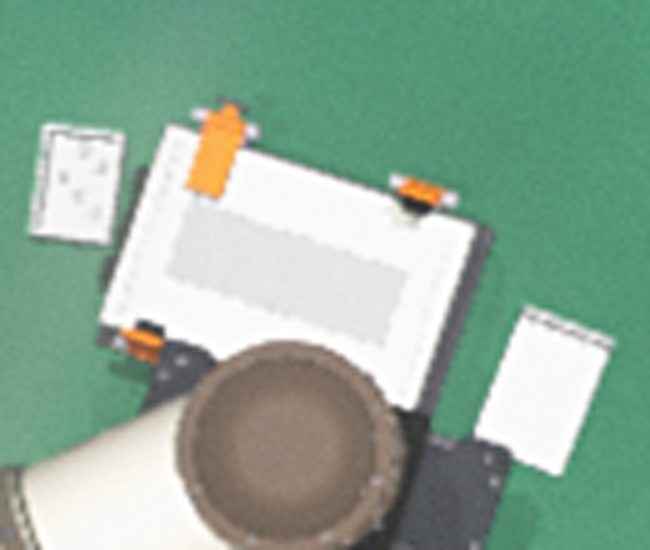

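Clip 1 stays flat, at (185,320) in the side crop and (215,155) in the top crop. Now sweeping clip 3.

{"name": "move_arm", "arguments": {"motion": [-0.13,0,0,0,0,0,1,-0.26,0,0,0,0,0,1,-0.38,0,0,0,0,0,1,-0.47,0,0,0,0,0,1,-0.55,0,0,0,0,0,1,-0.61,0,0.01,0,0,0,1,-0.67,0,0.02,0,0,0,1,-0.73,0,0.03,0,0,0,1,-0.8,0,0.06,0,0,0,1,-0.87,0,0.085,0,0,0,1,-0.93,0,0.12,0,0,0,1,-0.99,0,0.16,0,0,0,1,-0.99,0,0.16,0,0,0,1]}}

```text
time_s: 9.57
tcp_pos: [0.4951, 0.0258, 0.1083]
ee_rot: [[-0.949, 0.316, -0.001], [0.316, 0.949, 0.006], [0.003, 0.006, -1.0]]
wrist_force: [-3.4, 1.0, 2.0]
gripper_width: 0.003
```

```bash
python3 st.py; python3 -c "
from h import *
im=imaging.capture('wrist');cv2.imwrite('pics/w7.png',im)"
```

```text
t 9.5667 case mm x,y,z [-61.5 -62.8 108.3] F case [-3.5 -0.1  2. ] tilt [-0.001  0.006 -1.   ] v 0.5
```

View pics/w7.png

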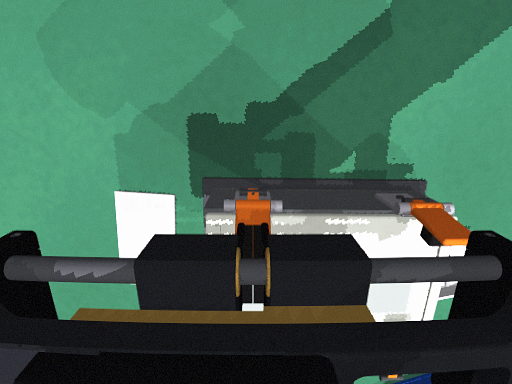

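Clip 3 is being pushed evenly (3.5 N, fingers centred on the bar at (253,235)). Continuing the arc.

{"name": "move_arm", "arguments": {"motion": [-0.05,0,0.05,0,0,0,1,-0.09,0,0.105,0,0,0,1,-0.14,0,0.16,0,0,0,1,-0.18,0,0.215,0,0,0,1,-0.2,0,0.25,0,0,0,1,-0.22,0,0.28,0,0,0,1,-0.24,0,0.31,0,0,0,1,-0.25,0,0.34,0,0,0,1,-0.26,0,0.36,0,0,0,1,-0.27,0,0.38,0,0,0,1,-0.28,0,0.4,0,0,0,1,-0.28,0,0.4,0,0,0,1]}}

```text
time_s: 10.62
tcp_pos: [0.5068, 0.022, 0.0932]
ee_rot: [[-0.949, 0.315, 0.002], [0.315, 0.949, 0.006], [0.0, 0.006, -1.0]]
wrist_force: [-2.2, -1.2, 5.5]
gripper_width: 0.006
```

```bash
python3 st.py
```

```text
t 10.6167 case mm x,y,z [-49.2 -62.6  93.2] F case [-1.7 -1.8  5.5] tilt [ 0.002  0.006 -1.   ] v 0.1
```

{"name": "move_arm", "arguments": {"motion": [-0.01,0,0.03,0,0,0,1,-0.01,0,0.05,0,0,0,1,-0.02,0,0.07,0,0,0,1,-0.02,0,0.07,0,0,0,1]}}

```text
time_s: 10.95
tcp_pos: [0.5079, 0.0215, 0.0907]
ee_rot: [[-0.949, 0.315, 0.002], [0.315, 0.949, 0.005], [-0.0, 0.006, -1.0]]
wrist_force: [-2.7, 0.1, 4.1]
gripper_width: 0.004
```

```bash
python3 st.py
```

```text
t 10.95 case mm x,y,z [-48.  -62.7  90.7] F case [-2.6 -0.7  4.1] tilt [ 0.002  0.005 -1.   ] v 0.1
```

{"name": "move_arm", "arguments": {"motion": [0,0,0.02,0,0,0,1,0,0,0.04,0,0,0,1,0,0,0.06,0,0,0,1,0,0,0.06,0,0,0,1]}}

```text
time_s: 11.28
tcp_pos: [0.5085, 0.0213, 0.0886]
ee_rot: [[-0.949, 0.315, 0.003], [0.315, 0.949, 0.005], [-0.002, 0.006, -1.0]]
wrist_force: [-2.6, 1.1, 4.2]
gripper_width: 0.005
```

```bash
python3 st.py
```

```text
t 11.2833 case mm x,y,z [-47.3 -62.7  88.6] F case [-2.8  0.2  4.2] tilt [ 0.003  0.005 -1.   ] v 0.1
```

{"name": "move_arm", "arguments": {"motion": [0.01,0,0.02,0,0,0,1,0.02,0,0.04,0,0,0,1,0.02,0,0.06,0,0,0,1,0.02,0,0.06,0,0,0,1]}}

```text
time_s: 11.62
tcp_pos: [0.5088, 0.0215, 0.0865]
ee_rot: [[-0.949, 0.314, 0.006], [0.314, 0.949, 0.005], [-0.004, 0.007, -1.0]]
wrist_force: [0.9, -3.1, 4.1]
gripper_width: -0.0
```

```bash
python3 st.py
```

```text
t 11.6167 case mm x,y,z [-47.  -62.4  86.5] F case [ 1.8 -2.6  4.1] tilt [ 0.006  0.005 -1.   ] v 0.3
```

{"name": "move_arm", "arguments": {"motion": [0,0,0.02,0,0,0,1,0,0,0.04,0,0,0,1,0,0,0.05,0,0,0,1,0,0,0.05,0,0,0,1]}}

```text
time_s: 11.95
tcp_pos: [0.509, 0.0216, 0.0842]
ee_rot: [[-0.949, 0.314, 0.006], [0.314, 0.949, 0.005], [-0.004, 0.007, -1.0]]
wrist_force: [0.3, 0.2, 1.5]
gripper_width: 0.005
```

```bash
python3 st.py
```

```text
t 11.95 case mm x,y,z [-46.9 -62.2  84.2] F case [0.3 0.3 1.5] tilt [ 0.006  0.005 -1.   ] v 0.2
```

Force is falling, which fits the snap. Feeling for the stop.

{"name": "move_arm", "arguments": {"motion": [0,0,0.015,0,0,0,1,0,0,0.03,0,0,0,1,0,0,0.04,0,0,0,1,0,0,0.04,0,0,0,1]}}

```text
time_s: 12.28
tcp_pos: [0.5085, 0.0217, 0.082]
ee_rot: [[-0.949, 0.315, 0.005], [0.315, 0.949, 0.005], [-0.003, 0.007, -1.0]]
wrist_force: [0.2, 0.1, -0.5]
gripper_width: 0.003
```

```bash
python3 st.py
```

```text
t 12.2833 case mm x,y,z [-47.5 -62.3  82. ] F case [ 0.2  0.1 -0.5] tilt [ 0.005  0.005 -1.   ] v 0.2
```

{"name": "move_arm", "arguments": {"motion": [0,0,0.015,0,0,0,1,0,0,0.03,0,0,0,1,0,0,0.04,0,0,0,1,0,0,0.04,0,0,0,1]}}

```text
time_s: 12.62
tcp_pos: [0.5082, 0.0217, 0.0804]
ee_rot: [[-0.949, 0.315, 0.004], [0.315, 0.949, 0.005], [-0.002, 0.006, -1.0]]
wrist_force: [-0.4, -0.3, 1.1]
gripper_width: 0.008
```

```bash
python3 st.py
```

```text
t 12.6167 case mm x,y,z [-47.7 -62.4  80.4] F case [-0.3 -0.5  1.1] tilt [ 0.004  0.005 -1.   ] v 0.2
```

{"name": "move_arm", "arguments": {"motion": [0,0,0.015,0,0,0,1,0,0,0.03,0,0,0,1,0,0,0.04,0,0,0,1,0,0,0.04,0,0,0,1]}}

```text
time_s: 12.95
tcp_pos: [0.5083, 0.0217, 0.0801]
ee_rot: [[-0.949, 0.314, 0.005], [0.314, 0.949, 0.005], [-0.003, 0.006, -1.0]]
wrist_force: [-4.0, 0.4, 9.8]
gripper_width: 0.001
```

```bash
python3 st.py
```

```text
t 12.95 case mm x,y,z [-47.6 -62.4  80.1] F case [-3.9 -0.9  9.8] tilt [ 0.005  0.005 -1.   ] v 0.2
```

{"name": "move_arm", "arguments": {"motion": [0,0,0.02,0,0,0,1,0,0,0.035,0,0,0,1,0,0,0.05,0,0,0,1,0,0,0.05,0,0,0,1]}}

```text
time_s: 13.28
tcp_pos: [0.5083, 0.0217, 0.08]
ee_rot: [[-0.95, 0.313, 0.005], [0.313, 0.95, 0.005], [-0.003, 0.006, -1.0]]
wrist_force: [-6.2, 0.7, 13.6]
gripper_width: 0.004
```

```bash
python3 st.py
```

```text
t 13.2833 case mm x,y,z [-47.6 -62.3  80. ] F case [-6.1 -1.4 13.6] tilt [ 0.005  0.005 -1.   ] v 0.3
```

Clip 3 has a solid stop at 80.0 mm. Lifting and moving outside clip 4.

{"name": "move_arm", "arguments": {"motion": [0,0,-0.3,0,0,0,1,0,0,-1.0,0,0,0,1,0.1,0.1,-1.7,0,0,0,1,0.4,0.5,-2.0,0,0,0.1,1,0.7,1.1,-2.0,0,0,0.1,1,1.0,1.7,-2.0,0,0,0.1,1,1.36,2.3,-2.0,0,0,0.1,1,1.36,2.8,-2.0,0,0,0.1,1,1.36,3.11,-1.8,0,0,0.1,1,1.36,3.11,-1.5,0,0,0.1,1,1.36,3.11,-1.1,0,0,0.1,1,1.36,3.11,-0.86,0,0,0.1,1,1.36,3.11,-0.86,0,0,0.1,1,1.36,3.11,-0.86,0,0,0.1,1]}}

```text
time_s: 14.45
tcp_pos: [0.4954, 0.1562, 0.1143]
ee_rot: [[-0.947, 0.322, 0.004], [0.322, 0.947, 0.003], [-0.002, 0.004, -1.0]]
wrist_force: [0.2, 0.2, 0.8]
gripper_width: 0.011
```

```bash
python3 st.py; python3 -c "
from h import *
im=imaging.capture('wrist');cv2.imwrite('pics/w8.png',im)
s=imaging.capture('side');cv2.imwrite('pics/s8.png',cv2.resize(s[150:260,180:300],None,fx=5,fy=5,interpolation=cv2.INTER_CUBIC))
s=imaging.capture('top');cv2.imwrite('pics/t8.png',cv2.resize(s[115:225,170:300],None,fx=5,fy=5,interpolation=cv2.INTER_CUBIC))"
```

```text
t 14.45 case mm x,y,z [-103.2   60.8  114.3] F case [0.1 0.3 0.8] tilt [ 0.004  0.003 -1.   ] v 1.5
```

View pics/w8.png

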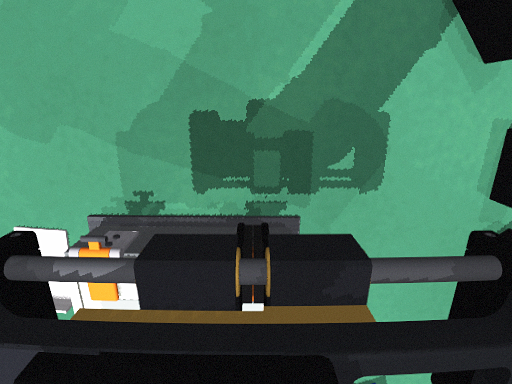

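View pics/t8.png

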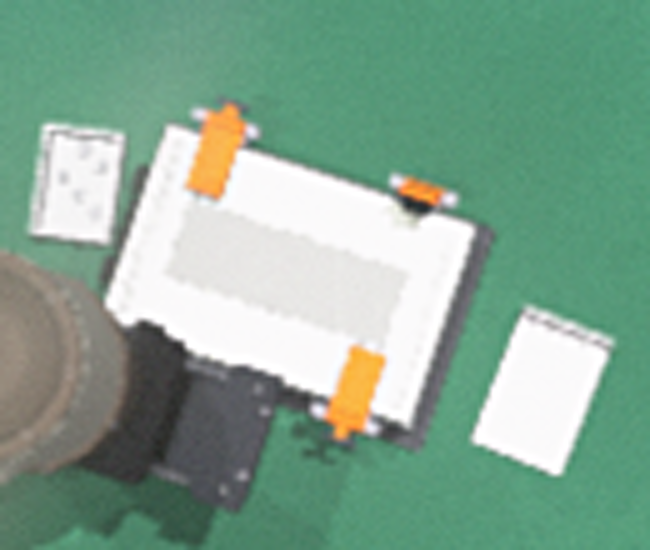

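View pics/s8.png

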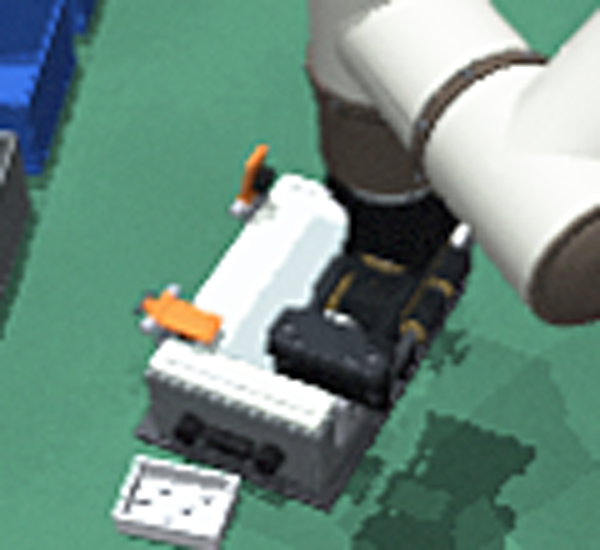

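Clips 1 and 3 both lie flat in the top view, at (215,155) and (357,390). Now clip 4.

{"name": "move_arm", "arguments": {"motion": [-0.13,0.02,0,0,0,0,1,-0.28,0.03,0,0,0,0,1,-0.4,0.03,0,0,0,0,1,-0.5,0.03,0,0,0,0,1,-0.58,0.03,0,0,0,0,1,-0.64,0.03,0.01,0,0,0,1,-0.7,0.03,0.02,0,0,0,1,-0.76,0.03,0.03,0,0,0,1,-0.83,0.03,0.06,0,0,0,1,-0.9,0.03,0.085,0,0,0,1,-0.96,0.03,0.12,0,0,0,1,-1.02,0.03,0.16,0,0,0,1,-1.02,0.03,0.16,0,0,0,1]}}

```text
time_s: 15.68
tcp_pos: [0.5353, 0.1447, 0.1092]
ee_rot: [[-0.947, 0.322, 0.006], [0.322, 0.947, 0.005], [-0.004, 0.007, -1.0]]
wrist_force: [-2.0, 1.3, 2.4]
gripper_width: 0.003
```

```bash
python3 st.py; python3 -c "
from h import *
im=imaging.capture('wrist');cv2.imwrite('pics/w9.png',im)"
```

```text
t 15.6833 case mm x,y,z [-61.7  62.8 109.2] F case [-2.4  0.6  2.4] tilt [ 0.006  0.005 -1.   ] v 0.3
```

View pics/w9.png

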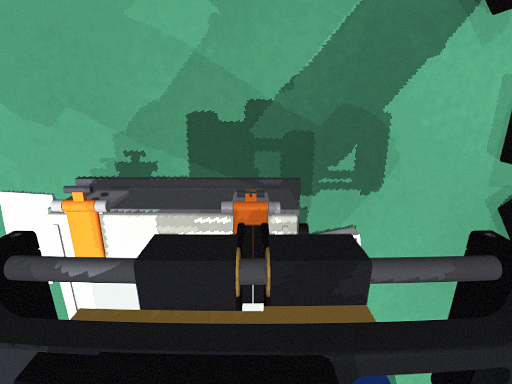

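Clip 4 is being pushed evenly. Continuing the arc.

{"name": "move_arm", "arguments": {"motion": [-0.05,0,0.06,0,0,0,1,-0.09,0,0.12,0,0,0,1,-0.14,0,0.18,0,0,0,1,-0.18,0,0.235,0,0,0,1,-0.2,0,0.27,0,0,0,1,-0.22,0,0.3,0,0,0,1,-0.24,0,0.33,0,0,0,1,-0.25,0,0.36,0,0,0,1,-0.26,0,0.38,0,0,0,1,-0.27,0,0.4,0,0,0,1,-0.28,0,0.42,0,0,0,1,-0.28,0,0.42,0,0,0,1]}}

```text
time_s: 16.73
tcp_pos: [0.5469, 0.1409, 0.0935]
ee_rot: [[-0.947, 0.321, 0.008], [0.322, 0.947, 0.005], [-0.006, 0.007, -1.0]]
wrist_force: [-2.0, -0.6, 5.5]
gripper_width: 0.005
```

```bash
python3 st.py
```

```text
t 16.7333 case mm x,y,z [-49.5  62.9  93.5] F case [-1.7 -1.2  5.5] tilt [ 0.008  0.005 -1.   ] v 0.1
```

{"name": "move_arm", "arguments": {"motion": [-0.01,0,0.03,0,0.05,0,1,-0.01,0,0.05,0,0.1,0,1,-0.01,0,0.07,0,0.1,0,1,-0.01,0,0.07,0,0.1,0,1]}}

```text
time_s: 17.07
tcp_pos: [0.5478, 0.1405, 0.0911]
ee_rot: [[-0.947, 0.321, 0.001], [0.321, 0.947, 0.007], [0.002, 0.007, -1.0]]
wrist_force: [-2.5, -0.6, 4.9]
gripper_width: 0.006
```

```bash
python3 st.py
```

```text
t 17.0667 case mm x,y,z [-48.5  62.8  91.1] F case [-2.2 -1.3  4.9] tilt [ 0.001  0.007 -1.   ] v 0.1
```

{"name": "move_arm", "arguments": {"motion": [0,0,0.02,0,0,0,1,0,0,0.04,0,0,0,1,0,0,0.06,0,0,0,1,0,0,0.06,0,0,0,1]}}

```text
time_s: 17.4
tcp_pos: [0.5484, 0.1403, 0.0888]
ee_rot: [[-0.947, 0.321, 0.002], [0.321, 0.947, 0.007], [0.001, 0.007, -1.0]]
wrist_force: [-1.6, -0.6, 3.8]
gripper_width: 0.007
```

```bash
python3 st.py
```

```text
t 17.4 case mm x,y,z [-47.9  62.8  88.8] F case [-1.3 -1.1  3.8] tilt [ 0.002  0.007 -1.   ] v 0.1
```

{"name": "move_arm", "arguments": {"motion": [0,0,0.02,0,0,0,1,0,0,0.04,0,0,0,1,0,0,0.05,0,0,0,1,0,0,0.05,0,0,0,1]}}

```text
time_s: 17.73
tcp_pos: [0.5487, 0.1404, 0.0864]
ee_rot: [[-0.947, 0.321, 0.002], [0.321, 0.947, 0.007], [0.0, 0.007, -1.0]]
wrist_force: [0.2, -0.1, 1.4]
gripper_width: 0.004
```

```bash
python3 st.py
```

```text
t 17.7333 case mm x,y,z [-47.6  63.   86.4] F case [ 0.2 -0.   1.4] tilt [ 0.002  0.007 -1.   ] v 0.3
```

Force is falling again. Smaller steps now.

{"name": "move_arm", "arguments": {"motion": [0,0,0.015,0,0,0,1,0,0,0.03,0,0,0,1,0,0,0.04,0,0,0,1,0,0,0.04,0,0,0,1]}}

```text
time_s: 18.07
tcp_pos: [0.5485, 0.1404, 0.0844]
ee_rot: [[-0.947, 0.321, 0.001], [0.321, 0.947, 0.007], [0.001, 0.007, -1.0]]
wrist_force: [0.3, -0.2, 0.1]
gripper_width: 0.006
```

```bash
python3 st.py
```

```text
t 18.0667 case mm x,y,z [-47.8  62.9  84.4] F case [ 0.3 -0.1  0.1] tilt [ 0.001  0.007 -1.   ] v 0.2
```

{"name": "move_arm", "arguments": {"motion": [0,0,0.015,0,0,0,1,0,0,0.03,0,0,0,1,0,0,0.04,0,0,0,1,0,0,0.04,0,0,0,1]}}

```text
time_s: 18.4
tcp_pos: [0.5485, 0.1405, 0.0831]
ee_rot: [[-0.947, 0.321, 0.002], [0.321, 0.947, 0.007], [0.001, 0.007, -1.0]]
wrist_force: [-1.4, 0.3, 3.0]
gripper_width: 0.005
```

```bash
python3 st.py
```

```text
t 18.4 case mm x,y,z [-47.9  63.1  83.1] F case [-1.5 -0.2  3. ] tilt [ 0.002  0.007 -1.   ] v 0.2
```

{"name": "move_arm", "arguments": {"motion": [0,0,0.02,0,0,0,1,0,0,0.035,0,0,0,1,0,0,0.05,0,0,0,1,0,0,0.05,0,0,0,1]}}

```text
time_s: 18.73
tcp_pos: [0.5485, 0.1405, 0.0829]
ee_rot: [[-0.947, 0.32, 0.002], [0.32, 0.947, 0.007], [0.0, 0.007, -1.0]]
wrist_force: [-3.4, 0.5, 10.9]
gripper_width: 0.006
```

```bash
python3 st.py
```

```text
t 18.7333 case mm x,y,z [-47.8  63.1  82.9] F case [-3.4 -0.6 10.9] tilt [ 0.002  0.007 -1.   ] v 0.2
```

Clip 4 has a solid stop at 82.9 mm. Crossing to clip 2, the last one.

{"name": "move_arm", "arguments": {"motion": [0,0,-0.3,0,0,0,1,0,0,-1.0,0,0,0,1,-0.1,-0.1,-1.7,0,0,0,1,-0.5,-0.4,-2.0,0,0,0,1,-1.1,-0.9,-2.0,0,0,0,1,-1.7,-1.4,-2.0,0,0,0,1,-2.3,-1.9,-2.0,0,0,0,1,-2.9,-2.4,-2.0,0,0,0,1,-3.4,-2.8,-2.0,0,0,0,1,-3.72,-3.13,-1.9,0,0,0,1,-3.72,-3.13,-1.6,0,0,0,1,-3.72,-3.13,-1.2,0,0,0,1,-3.72,-3.13,-0.9,0,0,0,1,-3.72,-3.13,-0.78,0,0,0,1,-3.72,-3.13,-0.78,0,0,0,1,-3.72,-3.13,-0.78,0,0,0,1]}}

```text
time_s: 20.07
tcp_pos: [0.6496, -0.0257, 0.1132]
ee_rot: [[-0.948, 0.32, 0.002], [0.32, 0.948, 0.007], [-0.0, 0.007, -1.0]]
wrist_force: [-0.2, 0.7, 1.0]
gripper_width: 0.006
```

```bash
python3 st.py; python3 -c "
from h import *
im=imaging.capture('wrist');cv2.imwrite('pics/w10.png',im)"
```

```text
t 20.0667 case mm x,y,z [101.4 -61.7 113.2] F case [-0.4  0.6  1. ] tilt [ 0.002  0.007 -1.   ] v 1.0
```

View pics/w10.png

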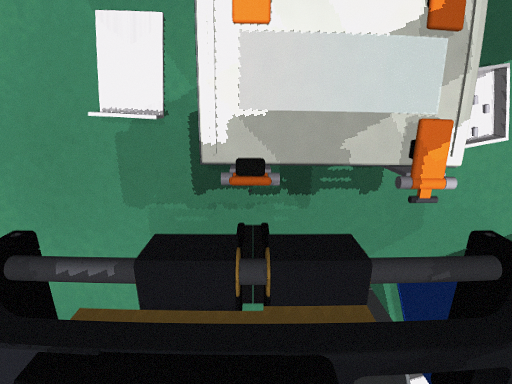

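Clips 1, 3 and 4 are flat, and clip 2 (250,178) is upright in front of the fingers. Sweeping it.

{"name": "move_arm", "arguments": {"motion": [0.13,0,0,0,0,0,1,0.26,0,0,0,0,0,1,0.37,0,0,0,0,0,1,0.46,0,0,0,0,0,1,0.54,0,0,0,0,0,1,0.6,0,0,0,0,0,1,0.66,0,0.01,0,0,0,1,0.72,0,0.02,0,0,0,1,0.79,0,0.04,0,0,0,1,0.86,0,0.07,0,0,0,1,0.92,0,0.1,0,0,0,1,0.98,0,0.13,0,0,0,1,0.98,0,0.13,0,0,0,1]}}

```text
time_s: 21.2
tcp_pos: [0.6131, -0.013, 0.1089]
ee_rot: [[-0.948, 0.319, 0.005], [0.319, 0.948, 0.007], [-0.003, 0.008, -1.0]]
wrist_force: [2.3, -0.9, 1.7]
gripper_width: 0.007
```

```bash
python3 st.py; python3 -c "
from h import *
im=imaging.capture('wrist');cv2.imwrite('pics/w11.png',im)"
```

```text
t 21.2 case mm x,y,z [ 62.7 -61.4 108.9] F case [ 2.5 -0.2  1.7] tilt [ 0.005  0.007 -1.   ] v 0.7
```

View pics/w11.png

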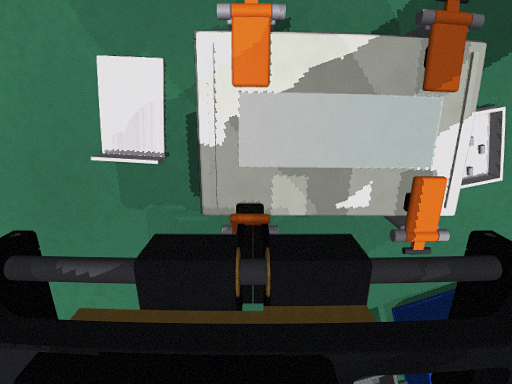

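{"name": "move_arm", "arguments": {"motion": [0.06,0,0.06,0,0,0,1,0.12,0,0.12,0,0,0,1,0.17,0,0.18,0,0,0,1,0.21,0,0.23,0,0,0,1,0.23,0,0.27,0,0,0,1,0.25,0,0.3,0,0,0,1,0.27,0,0.33,0,0.05,0,1,0.28,0,0.36,0,0.1,0,1,0.29,0,0.38,0,0.1,0,1,0.3,0,0.4,0,0.1,0,1,0.31,0,0.42,0,0.1,0,1,0.31,0,0.42,0,0.1,0,1]}}

```text
time_s: 22.25
tcp_pos: [0.6008, -0.0087, 0.093]
ee_rot: [[-0.948, 0.319, -0.005], [0.319, 0.948, 0.01], [0.007, 0.008, -1.0]]
wrist_force: [-0.1, 0.4, 7.2]
gripper_width: 0.006
```

```bash
python3 st.py
```

```text
t 22.25 case mm x,y,z [ 49.7 -61.3  93. ] F case [-0.2  0.3  7.2] tilt [-0.005  0.01  -1.   ] v 0.1
```

{"name": "move_arm", "arguments": {"motion": [0.01,0,0.03,0,0,0,1,0.01,0,0.05,0,0,0,1,0.01,0,0.06,0,0,0,1,0.01,0,0.06,0,0,0,1]}}

```text
time_s: 22.58
tcp_pos: [0.6, -0.0084, 0.0916]
ee_rot: [[-0.948, 0.319, -0.005], [0.319, 0.948, 0.009], [0.008, 0.007, -1.0]]
wrist_force: [1.0, 0.5, 7.3]
gripper_width: 0.005
```

```bash
python3 st.py
```

```text
t 22.5833 case mm x,y,z [ 48.9 -61.3  91.6] F case [0.8 0.8 7.3] tilt [-0.005  0.009 -1.   ] v 0.1
```

{"name": "move_arm", "arguments": {"motion": [0,0,0.03,0,0,0,1,0,0,0.05,0,0,0,1,0,0,0.06,0,0,0,1,0,0,0.06,0,0,0,1]}}

```text
time_s: 22.92
tcp_pos: [0.5994, -0.0082, 0.0898]
ee_rot: [[-0.948, 0.319, -0.006], [0.319, 0.948, 0.01], [0.008, 0.007, -1.0]]
wrist_force: [-0.4, -0.2, 7.1]
gripper_width: 0.002
```

```bash
python3 st.py
```

```text
t 22.9167 case mm x,y,z [ 48.3 -61.3  89.8] F case [-0.3 -0.3  7.1] tilt [-0.006  0.01  -1.   ] v 0.1
```

{"name": "move_arm", "arguments": {"motion": [0,0,0.03,0,0,0,1,0,0,0.05,0,0,0,1,0,0,0.06,0,0,0,1,0,0,0.06,0,0,0,1]}}

```text
time_s: 23.25
tcp_pos: [0.5988, -0.008, 0.0876]
ee_rot: [[-0.948, 0.319, -0.007], [0.319, 0.948, 0.01], [0.01, 0.007, -1.0]]
wrist_force: [0.0, -0.2, 5.0]
gripper_width: 0.012
```

```bash
python3 st.py
```

```text
t 23.25 case mm x,y,z [ 47.6 -61.3  87.6] F case [ 0.1 -0.1  5. ] tilt [-0.007  0.01  -1.   ] v 0.1
```

{"name": "move_arm", "arguments": {"motion": [-0.01,0,0.02,0,-0.1,0,1,-0.01,0,0.04,0,-0.1,0,1,-0.01,0,0.05,0,-0.1,0,1,-0.01,0,0.05,0,-0.1,0,1]}}

```text
time_s: 23.58
tcp_pos: [0.5982, -0.0079, 0.0848]
ee_rot: [[-0.948, 0.319, -0.001], [0.319, 0.948, 0.007], [0.003, 0.007, -1.0]]
wrist_force: [-0.4, 0.7, 2.1]
gripper_width: 0.004
```

```bash
python3 st.py
```

```text
t 23.5833 case mm x,y,z [ 47.  -61.4  84.8] F case [-0.6  0.5  2.1] tilt [-0.001  0.007 -1.   ] v 0.1
```

{"name": "move_arm", "arguments": {"motion": [-0.02,0,0.015,0,0,0,1,-0.02,0,0.03,0,0,0,1,-0.02,0,0.04,0,0,0,1,-0.02,0,0.04,0,0,0,1]}}

```text
time_s: 23.92
tcp_pos: [0.5983, -0.0083, 0.0824]
ee_rot: [[-0.948, 0.319, -0.003], [0.319, 0.948, 0.007], [0.005, 0.006, -1.0]]
wrist_force: [1.1, -0.2, 0.3]
gripper_width: 0.007
```

```bash
python3 st.py
```

```text
t 23.9167 case mm x,y,z [ 47.3 -61.8  82.4] F case [1.1 0.2 0.3] tilt [-0.003  0.007 -1.   ] v 0.4
```

{"name": "move_arm", "arguments": {"motion": [0,0,0.015,0,0,0,1,0,0,0.03,0,0,0,1,0,0,0.04,0,0,0,1,0,0,0.04,0,0,0,1]}}

```text
time_s: 24.25
tcp_pos: [0.5982, -0.0084, 0.0812]
ee_rot: [[-0.948, 0.319, -0.003], [0.319, 0.948, 0.007], [0.005, 0.005, -1.0]]
wrist_force: [-1.1, -1.0, 3.4]
gripper_width: 0.005
```

```bash
python3 st.py
```

```text
t 24.25 case mm x,y,z [ 47.1 -61.9  81.2] F case [-0.8 -1.3  3.4] tilt [-0.003  0.007 -1.   ] v 0.2
```

{"name": "move_arm", "arguments": {"motion": [0,0,0.02,0,0,0,1,0,0,0.035,0,0,0,1,0,0,0.05,0,0,0,1,0,0,0.05,0,0,0,1]}}

```text
time_s: 24.58
tcp_pos: [0.5983, -0.0084, 0.0811]
ee_rot: [[-0.948, 0.319, -0.002], [0.319, 0.948, 0.006], [0.004, 0.005, -1.0]]
wrist_force: [-4.2, 0.5, 11.1]
gripper_width: 0.002
```

```bash
python3 st.py
```

```text
t 24.5833 case mm x,y,z [ 47.2 -61.9  81.1] F case [-4.2 -0.9 11.1] tilt [-0.002  0.006 -1.   ] v 0.2
```

Clip 2 has a solid stop at 81.1 mm. Lifting clear, back to the viewing pose over the case to check all four.

{"name": "move_arm", "arguments": {"motion": [0,0,-0.3,0,0,0,1,0,0,-1.0,0,0,0,1,0,0,-1.8,0,0,0,1,0,0.3,-2.6,0,0,0,1,0,0.9,-3.3,0,0,0,1,0,1.4,-3.7,0,0,0,1,0,1.65,-3.7,0,0,0,1,0,1.65,-3.7,0,0,0,1,0,1.65,-3.7,0,0,0,1,0,1.65,-3.7,0,0,0,1]}}

```text
time_s: 25.42
tcp_pos: [0.6184, 0.0525, 0.2273]
ee_rot: [[-0.948, 0.319, -0.006], [0.319, 0.948, 0.005], [0.007, 0.003, -1.0]]
wrist_force: [0.4, -1.1, -0.3]
gripper_width: 0.007
```

```bash
python3 st.py; python3 - <<'E'
from h import *
import pickle
pickle.dump(imaging.camera_params('wrist'),open('w12.pkl','wb'))
im=imaging.capture('wrist');cv2.imwrite('pics/w12r.png',im);cv2.imwrite('pics/w12.png',cv2.resize(im[45:245,140:370],None,fx=3,fy=3,interpolation=cv2.INTER_CUBIC))
s=imaging.capture('side');cv2.imwrite('pics/s12.png',s)
s=imaging.capture('top');cv2.imwrite('pics/t12.png',s)
E
```

```text
t 25.4167 case mm x,y,z [ 46.7   2.2 227.3] F case [ 0.7 -1.  -0.3] tilt [-0.006  0.005 -1.   ] v 0.4
```

View pics/w12.png

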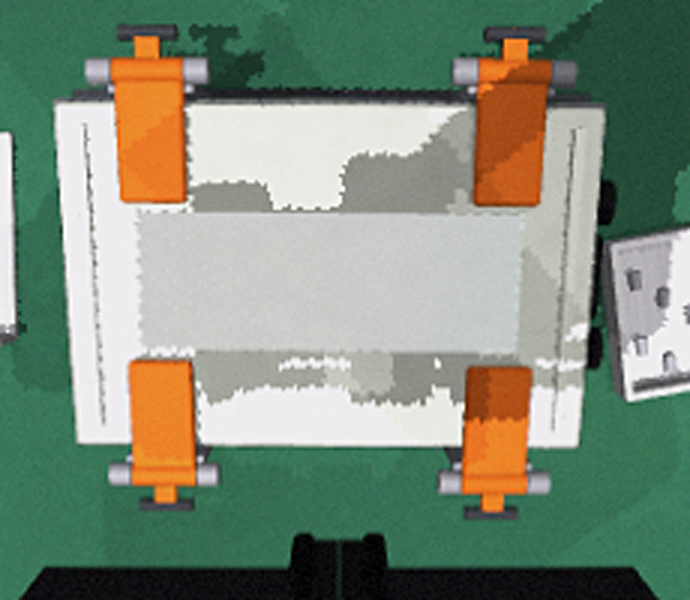

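View pics/t12.png

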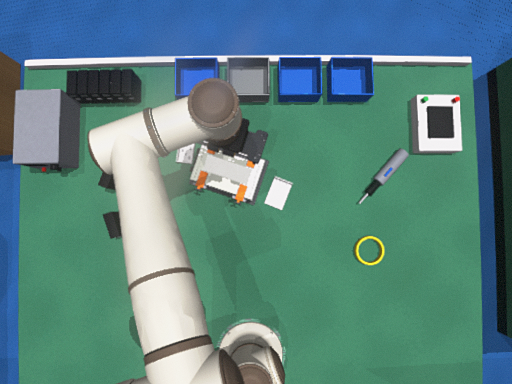

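All four clips lie level over the rim, and the tray and plate are in place. The hinge heights match the image too: parallax puts hinge 1 about 7 mm above hinge 2, and the felt stops differ by 6.7 mm. Now moving the gripper well away.

{"name": "move_arm", "arguments": {"motion": [0,0,-0.4,0,0,0,1,0.2,-0.4,-1.1,0,0,0,1,0.5,-1.0,-1.7,0,0,0,1,1.0,-1.8,-2.0,0,0,0,1,1.5,-2.6,-2.0,0,0,0,1,1.8,-3.4,-2.0,0,0,0,1,2.0,-4.2,-2.0,0,0,0,1,2.0,-5.0,-2.0,0,0,0,1,2.0,-5.5,-2.0,0,0,0,1,2.0,-5.8,-2.0,0,0,0,1,2.0,-5.8,-2.0,0,0,0,1,2.0,-5.8,-2.0,0,0,0,1,2.0,-5.8,-2.0,0,0,0,1]}}

```text
time_s: 26.65
tcp_pos: [0.4697, -0.1421, 0.3075]
ee_rot: [[-0.948, 0.319, -0.005], [0.319, 0.948, 0.006], [0.006, 0.004, -1.0]]
wrist_force: [0.0, 0.2, -0.4]
gripper_width: 0.006
```

```bash
python3 st.py; python3 - <<'E'
from h import *
s=imaging.capture('side');cv2.imwrite('pics/s13.png',s)
s=imaging.capture('top');cv2.imwrite('pics/t13.png',s)
cv2.imwrite('pics/b13.png',np.hstack([s[40:300,60:420],cv2.imread('pics/side0.png')[:0+260,150:150] if 0 else cv2.resize(cv2.imread('pics/s13.png')[150:280,170:300],(260,260))]))
E
```

```text
t 26.65 case mm x,y,z [ -31.4 -229.9  307.5] F case [-0.   0.2 -0.4] tilt [-0.005  0.006 -1.   ] v 0.8
```

View pics/b13.png

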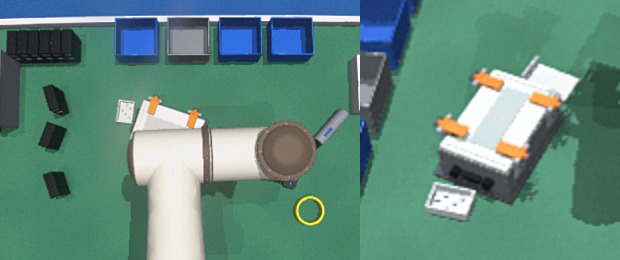

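The side view shows all four clips flat, and the bystanders in view haven't moved. Handing in.

```bash
python3 -c "
from station import r
print(r.finish_job())"
```

```text
the job is handed in; nothing more can be done
None
```

All four clips are pressed down onto their hard stops, in the order 1 → 3 (diagonal) → 4 → 2, and the job is handed in at about 27 s. The gripper ended at z = 0.31 m, 0.23 m to the side of the case centre, with the wrist force near zero.

- **Stops:** Each clip bottomed on something solid, at 87.8 mm (clip 1), 80.0 mm (clip 3), 82.9 mm (clip 4) and 81.1 mm (clip 2). Pressing on gave 11–14 N with no further movement. The highest vertical force read was 13.6 N, though I only read the force at the end of each move.
- **Snaps:** Clips 3, 4 and 2 showed the force drop of the snap before they reached the stop. Clip 1 crossed its snap within a single move, so I didn't see the drop. I count it as home because it held solid at 12.5 N, stayed flat, and the image put its hinge at the matching height.
- **Last pictures:** All four clips were flat over the rim. The tray, cover plate, modules, driver and tape looked to be where they started.
- **Disagreement:** The first top-camera estimates of the case differed by about 3 mm and 2°. I used the closer wrist-camera view instead. It put the hinge barrels within 2 mm of nominal, though the lid measured about 5 mm under the case's stated length and width.

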